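# Load the ordered visor parts into the disinfecting cabinet

### The arm

A 6-joint arm with a two-finger parallel gripper is mounted at the origin on the work surface. World frame = base frame: x ahead of the robot, y to its left, z up, the work surface at z = 0. Lengths are in m, angles in degrees, forces in N, time in s.
With the tool pointing down it reaches from about 0.35 to 0.775 m from the base axis. Payload 5.5 kg.
Tool frame: the origin (TCP) lies midway between the tips of the shut fingers; the grasp point (between the pads) lies 19 mm behind it; z points along the fingers, y is the line along which they close (so a half turn about z gives the same grasp; the last joint's range is limited). The gripper opens to 85 mm and grips with 20 to 120 N. Pads are 22 mm wide; open, the fingers measure 114 mm over their backs; the gripper's body (76 mm by 85 mm) begins 54 mm behind the grasp point. The pads swing forward as they close: fully open they stand 13 mm farther back than shut.
Start: joints at [-74.92, 17.945, 2.641, 74.691, 0, 82.002], TCP at [0.225, -0.529, 0.231] pointing down, gripper open.
Joint ranges: [-158.12, 158.12], [-49.38, 96.58], [-58.88, 72.47], [-126.05, 133.96], [-84.25, 85.87], [-180, 180]. Speed limits (degrees/s): [147.25, 147.25, 180, 180, 180, 180].

### API

Orientations are given as [roll, pitch, yaw] about the fixed x, y, z axes, in that order (R = Rz(yaw) Ry(pitch) Rx(roll)).
In Python, from cell import robot, jaws, optics, workorder gives the robot as it stands. Calls block until the motion is done:
- robot.move_ptp(position, orientation): joint-space move of the TCP to a pose.
- robot.servo_line(position, ori=None, velocity=0.15, stop_force=None): straight line of the TCP; ori=None keeps the orientation; velocity is the mean speed in m/s. With stop_force (N) it stops when the force on the tool has changed by that much, and returns True; else False.
- robot.move_j(angles): joint-space move.
- jaws.command_gripper(opening): finger opening in m; the grip force is fixed at half the most; returns when the fingers have stopped.
- robot.pause(seconds).
- robot.inverse_kinematics(position, orientation): joint angles nearest the present ones, or None.
- optics.snapshot(name): name is "side" or "top"; returns a dict with "pixels" (400x640x3 uint8, red, green, blue), "intrinsics" (3x3 intrinsics, pixels), "distortion" ([k1, k2, p1, p2, k3] as OpenCV has them; the pictures are not rectified), "rvec" (rotation vector, rad) and "tvec" (3), from world to camera coordinates, as OpenCV has them. Camera axes: x right, y down, z forward; pixel columns grow to the right and rows downward; lengths in m; the calibration is good to about 2 mm. A picture is of the moment at which its call begins. There is no depth.
A pose or a line that the arm cannot do raises robot.MotionError and nothing moves.
- workorder.finish_job(): hands the job in; it is judged then, once.
Readings, each from a call of its own:
- robot.read_t(): time.
- robot.read_qpos(): joint angles.
- robot.read_qd(): joint speeds.
- robot.read_tau(): joint torques, N m.
- robot.read_ee_pos(): TCP position.
- robot.read_orientation(): TCP orientation.
- robot.read_force(): force on the tool from outside, world axes, zero at the start.
- robot.read_moment(): the same for the moment, N m.
- robot.read_width(): finger opening in m.
- robot.read_grasp_force(): force on a finger pad.
Only numpy, scipy, OpenCV 4.12 (cv2) and the standard library are available. Lean on these libraries where they do the work, as an engineer would, in place of code of your own. Each camera call takes 0.05 s, during which the arm holds its last target. There are 200 camera calls.

### The job

Look which sample lies on the round wooden order stand, a brow bar or a buckle: that kind is to be disinfected. Turn the timer dial fully anticlockwise to off, then tip the cabinet's hopper fully open, put every loose part of that kind from the table into it, push the hopper fully shut and finally turn the dial fully clockwise to its stop. Leave the parts of the other kind on the table outside the cabinet, both samples where they lie on stand and pad, and the other things on the table undisturbed.

Things in the scene. Friction and masses are not known exactly. Their poses are not given: they have to be found in the camera images.
- cabinet: white steel disinfecting cabinet fixed to the table, 170 mm deep (x), 280 mm wide (y), 165 mm high; origin: centre of its underside. Its front looks along its -x. Its front is a tip-out hopper: a grey bottom-hinged door that carries an open-topped bin behind it
- hopper (a joint): angle of the hopper door, rad: 0 = shut (door upright), 0.78 = fully open stop (top tipped 45 degrees out of the cabinet along its -x). The stiff hinge stays where it is left, about 1 N at the handle
- hopper_hinge (a point): on the hinge line at the foot of the hopper door, mid-width, 18 mm above the table, 88 mm in front of the cabinet's centre. Its axes turn with the door: y along the hinge, z up along the door, x into the bin
- hopper_handle (a point): middle of the hopper's handle: a 10 mm round dark steel bar, 110 mm long along y, standing 42 mm above the door's top edge in the plane of the door, 192 mm from the hinge, with free space under it; it can be pinched from above at all door angles
- hopper_in (a point): centre of the bin's floor inside the hopper; axes as hopper_hinge. From here the bin's space reaches 46 mm either way along x, 112 mm either way along y; the grey door (front wall) is 145 mm high, the sides 90 mm, the back wall 85 mm. Opened, the bin's mouth faces up in front of the cabinet between door and cabinet front
- dial (a joint): angle of the timer's dial, rad: 0 = fully anticlockwise end stop (lamp off), 2.4 = fully clockwise end stop (seen from above); friction holds it
- dial_grip (a point): grip point of the black dial on top of a white timer box (84 x 84 x 25 mm, fixed to the table, dial at its middle), on its vertical axis, 62 mm above the table; the dial's grip is a bar 42 mm long along this point's x, 14 mm thick (y), rising from 31 to 69 mm above the table
- order_stand: round wooden stand, 84 mm across, 12 mm high, fixed to the table: the sample lying on it shows the kind of part wanted; origin: centre of its underside
- spare_pad: square grey pad, 80 x 80 x 12 mm, fixed to the table: the sample lying on it is not wanted now; origin: centre of its underside
- sample_bar: the sample brow bar, same as the bars (64 x 16 x 14 mm); lies on the stand or on the pad and stays there; origin: centre of its underside
- sample_buckle: the sample buckle, same as the buckles (44 x 38 x 12 mm); lies on the stand or on the pad and stays there; origin: centre of its underside
- bar1: matt black straight plastic brow bar, 64 x 16 x 14 mm (long along its x, wide along y), flat on its underside with two small round studs (3 mm high) on top; origin: centre of its underside. A part to be sorted, or absent in some starts
- bar2: matt black straight plastic brow bar, 64 x 16 x 14 mm (long along its x, wide along y), flat on its underside with two small round studs (3 mm high) on top; origin: centre of its underside. A part to be sorted, or absent in some starts
- bar3: matt black straight plastic brow bar, 64 x 16 x 14 mm (long along its x, wide along y), flat on its underside with two small round studs (3 mm high) on top; origin: centre of its underside. A part to be sorted, or absent in some starts
- bar4: matt black straight plastic brow bar, 64 x 16 x 14 mm (long along its x, wide along y), flat on its underside with two small round studs (3 mm high) on top; origin: centre of its underside. A part to be sorted, or absent in some starts
- buckle1: matt black rectangular plastic strap buckle, an open frame with a crosspiece, 44 x 38 x 12 mm (x, y, z); origin: centre of its underside. A part to be sorted, or absent in some starts
- buckle2: matt black rectangular plastic strap buckle, an open frame with a crosspiece, 44 x 38 x 12 mm (x, y, z); origin: centre of its underside. A part to be sorted, or absent in some starts
- buckle3: matt black rectangular plastic strap buckle, an open frame with a crosspiece, 44 x 38 x 12 mm (x, y, z); origin: centre of its underside. A part to be sorted, or absent in some starts
- buckle4: matt black rectangular plastic strap buckle, an open frame with a crosspiece, 44 x 38 x 12 mm (x, y, z); origin: centre of its underside. A part to be sorted, or absent in some starts
- tape_measure: yellow and black tape measure, 62 x 30 x 50 mm, bystander
- tape_roll: roll of clear tape, 72 mm across, 22 mm high, bystander
- screwdriver: black-handled screwdriver, 170 mm long, lying along its x, 26 mm thick, bystander
- strap_roll: roll of black strap lying flat, 110 mm across, 40 mm high, bystander
- speakerphone: round dark speakerphone, 150 mm across, 34 mm high, bystander

How it is judged:
By the outcome, as a careful person would: the job done as asked, in the order asked, and still so for the second after the job is handed in, with the robot touching nothing.
Of bar1, bar2, bar3, bar4 only 2 to 4 are there at a start; the rules pass over those that are not, and their reading is None.
Of buckle1, buckle2, buckle3, buckle4 only 2 to 4 are there at a start; the rules pass over those that are not, and their reading is None.
At some moment in a run one of bar1, bar2, bar3, bar4, buckle1, buckle2, buckle3, buckle4 may be knocked a few centimetres aside while the robot is not near it.
Once in a run the grip may slacken for a moment while it holds something.
It also fails if it takes over 210 s, if anything falls off the work surface, if the arm or the gripper's body presses on something with over 40 N, if the wrist force passes 120 N, or if a joint passes its speed limit or range.

## Working session

There is one attempt and no reset: what is moved stays moved. The work goes in short steps, each a Python script; the robot and the scene stay as the last script left them, time stands still between calls to the robot, and variables do not carry over. Pictures are saved under pics/ and viewed, at most 14 in all, crops included, and the job is handed in when it is done.

```bash
ls; mkdir -p pics; python3 - <<'E'
from cell import robot,optics
import cv2,numpy as np
for n in("top","side"):
    s=optics.snapshot(n); cv2.imwrite(f"pics/{n}0.png",s["pixels"][:,:,::-1])
    np.savez(f"pics/{n}0.npz",**s)
    R=cv2.Rodrigues(np.array(s["rvec"]))[0]; print(n,-R.T@np.array(s["tvec"]).ravel(),R[2],s["intrinsics"],s["distortion"])
print(robot.read_t(),robot.read_orientation())
E
```

```text
pics
top [0.40414778 0.11113179 1.10788416] [ 0.11433491 -0.00120324 -0.99344153] [[389.82590804   0.         315.74607738]
 [  0.         389.82590804 194.824009  ]
 [  0.           0.           1.        ]] [-0.05659772  0.          0.          0.          0.        ]
side [0.44193468 0.87261488 0.88015948] [ 0.04160024 -0.72267575 -0.68993418] [[387.4110513    0.         316.31550933]
 [  0.         387.4110513  197.39294282]
 [  0.           0.           1.        ]] [-0.00883235  0.          0.          0.          0.        ]
0.1 [-1.79906712e+02 -1.22824307e-02  2.30768853e+01]
```

View pics/top0.png

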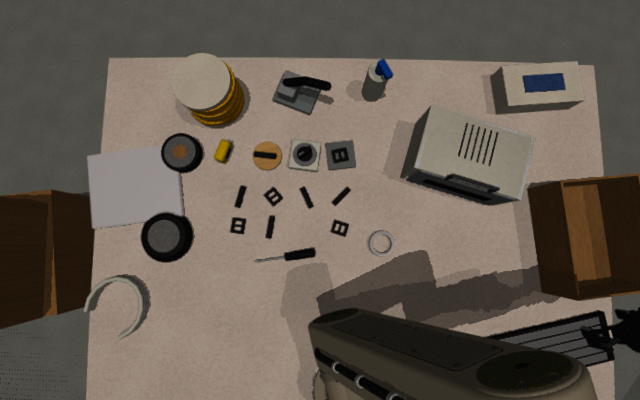

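View pics/side0.png

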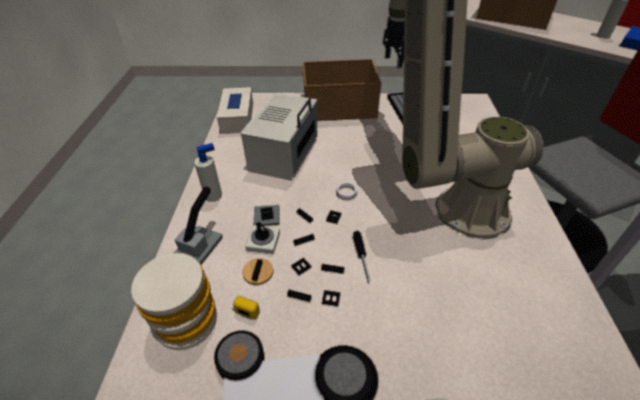

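The stand at (267,155) in the top view carries a bar, so bars are wanted. There are four loose bars at about (240,196), (307,197), (341,195) and (270,227), and three buckles at (273,196), (238,226) and (340,228). The dial is at (305,154), the cabinet is at the right, and its handle is at about (471,184).

```bash
cat > h.py <<'E'
from cell import robot,jaws,optics,workorder
import cv2,numpy as np
def ray(s,px,z):
    K=np.array(s["intrinsics"]);D=np.array(s["distortion"])
    R=cv2.Rodrigues(np.array(s["rvec"]))[0];c=-R.T@np.array(s["tvec"]).ravel()
    p=cv2.undistortPoints(np.array(px,float).reshape(-1,1,2),K,D).reshape(-1,2)
    d=np.c_[p,np.ones(len(p))]@R
    return c+d*((z-c[2])/d[:,2])[:,None]
def parts(s,roi=(215,180,365,245),thr=60,z=.012):
    """dark blobs in roi -> list of (px,py,x,y,yaw_deg,L,W)"""
    x0,y0,x1,y1=roi; im=np.array(s["pixels"])[y0:y1,x0:x1]
    g=cv2.resize(im.max(2),None,fx=6,fy=6,interpolation=cv2.INTER_CUBIC)
    m=(g<thr).astype(np.uint8)
    out=[]
    for c in cv2.findContours(m,cv2.RETR_EXTERNAL,cv2.CHAIN_APPROX_NONE)[0]:
        if cv2.contourArea(c)<36*40: continue
        px=(c.reshape(-1,2)+.5)/6-.5+[x0,y0]
        w=ray(s,px,z)[:,:2]
        (cx,cy),(a,b),t=cv2.minAreaRect((w*1e4).astype(np.float32))
        if a<b:a,b,t=b,a,t+90
        hole=1-(m[c[:,0,1].min():c[:,0,1].max(),c[:,0,0].min():c[:,0,0].max()].mean())
        out.append((*px.mean(0).round(),round(cx/1e4,4),round(cy/1e4,4),round((t+90)%180-90,1),round(a/1e4,3),round(b/1e4,3)))
    return out
E
python3 - <<'E'
from h import *
s=dict(np.load("pics/top0.npz"))
im=s["pixels"]
for thr in(60,80):
  for p in parts(s,thr=thr): print(*p)
print("dial/stand/pad"); 
for p in parts(s,roi=(250,138,360,172),z=.03): print(*p)
a=cv2.resize(im[95:215,380:560],None,fx=4,fy=4,interpolation=2); b=cv2.resize(im[130:250,215:365],None,fx=5,fy=5,interpolation=2)
cv2.imwrite("pics/a.png",a[:,:,::-1]);cv2.imwrite("pics/b.png",b[:,:,::-1])
t=dict(np.load("pics/side0.npz"));cv2.imwrite("pics/c.png",cv2.resize(t["pixels"][80:190,220:340],None,fx=5,fy=5,interpolation=2)[:,:,::-1])
E
```

```text
339.0 228.0 0.4384 0.0425 72.7 0.043 0.037
238.0 225.0 0.4418 0.328 -8.3 0.043 0.038
270.0 227.0 0.4392 0.2368 -8.4 0.063 0.017
273.0 196.0 0.5253 0.2305 40.4 0.044 0.038
341.0 196.0 0.5284 0.0391 -44.4 0.063 0.015
306.0 197.0 0.5238 0.1365 25.1 0.063 0.016
240.0 196.0 0.5238 0.324 -14.4 0.063 0.017
339.0 228.0 0.4385 0.0425 72.6 0.045 0.038
238.0 225.0 0.442 0.3279 -7.8 0.045 0.04
270.0 227.0 0.4395 0.2369 -8.4 0.065 0.018
273.0 196.0 0.5254 0.2307 40.5 0.045 0.039
341.0 196.0 0.5284 0.0391 -44.4 0.064 0.016
306.0 197.0 0.5238 0.1366 25.4 0.064 0.017
240.0 196.0 0.524 0.324 -14.0 0.064 0.019
dial/stand/pad
265.0 155.0 0.6402 0.2551 84.0 0.065 0.016
339.0 155.0 0.6427 0.0445 -77.1 0.049 0.043
304.0 153.0 0.6454 0.144 -79.7 0.047 0.046
```

View pics/a.png

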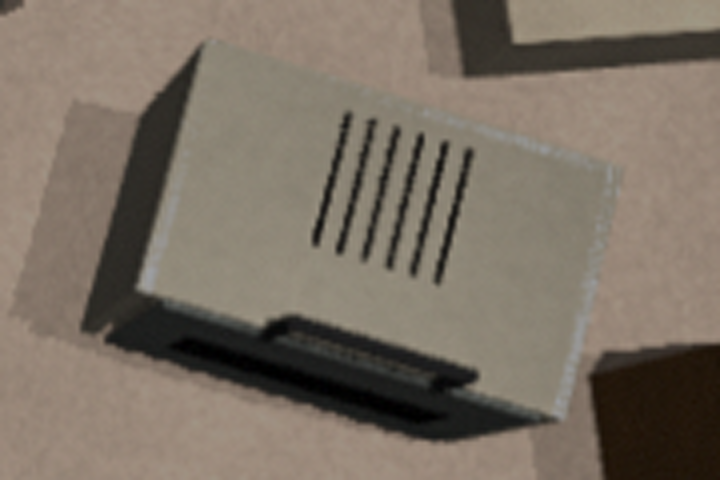

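View pics/b.png

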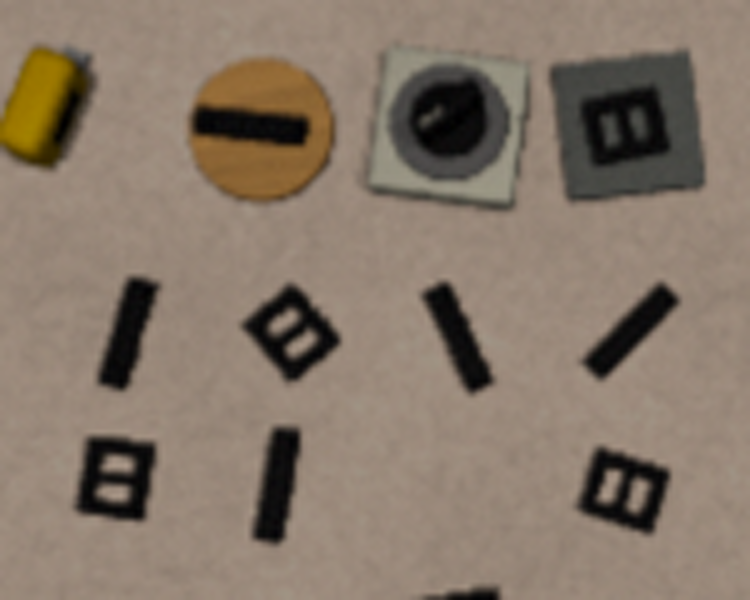

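View pics/c.png

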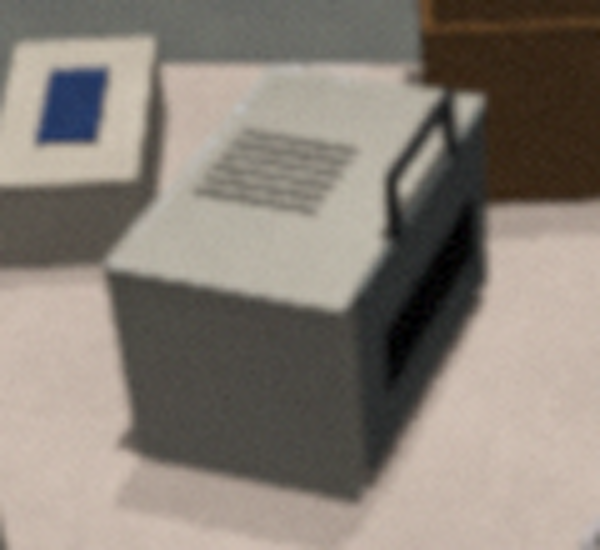

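```bash
python3 - <<'E'
from h import *
s=dict(np.load("pics/top0.npz"));t=dict(np.load("pics/side0.npz"))
c=ray(s,[(432.5,105),(533.75,136.25),(520.5,199.5),(416.25,168)],.165)
print(c, c.mean(0), np.linalg.norm(c-np.roll(c,-1,0),axis=1))
tc=np.array([(265,65),(485,95),(352,310),(108,270)])/5+[220,80]
c=ray(t,tc,.165); print(c,c.mean(0))
print(ray(s,np.array([(283,322),(468,376)])/4+[380,95],.21))
print(ray(t,np.array([(393,182),(446,97)])/5+[220,80],.21))
def cr(s,x0,y0,x1,y1):
    a=s["pixels"][y0:y1,x0:x1].astype(float); a=np.clip(a*2.2,0,255).astype(np.uint8)
    return cv2.resize(a,(400,400),interpolation=2)
cv2.imwrite("pics/d.png",np.hstack([cr(s,285,134,325,174),cr(t,240,212,285,257)])[:,:,::-1])
E
```

```text
[[ 0.74427054 -0.18215488  0.165     ]
 [ 0.66828476 -0.44030114  0.165     ]
 [ 0.50683614 -0.39677042  0.165     ]
 [ 0.5820861  -0.137076    0.165     ]] [ 0.62536939 -0.28907561  0.165     ] [0.26909725 0.16721417 0.27037705 0.16833271]
[[ 0.67101058 -0.43905449  0.165     ]
 [ 0.50423496 -0.39653374  0.165     ]
 [ 0.57735318 -0.12751166  0.165     ]
 [ 0.74035104 -0.16895356  0.165     ]] [ 0.62323744 -0.28301336  0.165     ]
[[ 0.55684643 -0.20674656  0.21      ]
 [ 0.52619119 -0.3166068   0.21      ]]
[[ 0.55507675 -0.2053195   0.21      ]
 [ 0.52687323 -0.31365105  0.21      ]]
```

View pics/d.png

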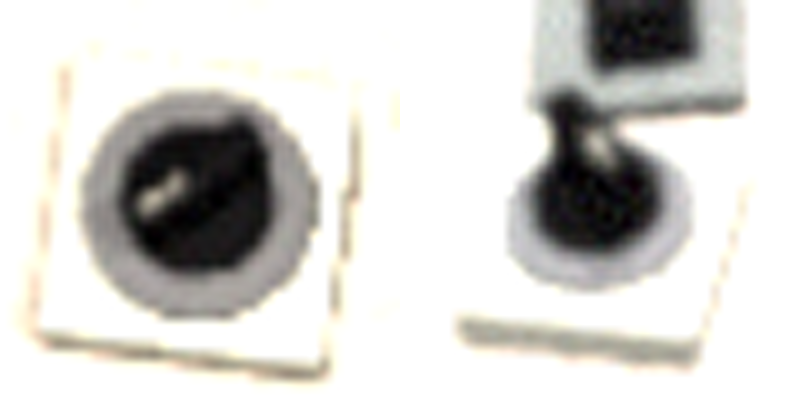

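Dial bar yaw is about -53° (mod 180). The cabinet centre is at about (.6255,-.2845) with yaw -15.5°. I'll start with the dial.

```bash
cat >> h.py <<'E'
def ori(y): return [180,0,y]
def up(z,v=.25):
    p=robot.read_ee_pos(); robot.servo_line([p[0],p[1],z],velocity=v)
def turn(sign,maxdeg,step=5,lim=.8):
    """rotate wrist by steps; sign +1 = anticlockwise; stops when the moment about z rises"""
    robot.pause(.2); m0=robot.read_moment()[2]; q=list(robot.read_qpos()); log=[]; n=0
    while n<maxdeg:
        q[5]-=sign*step; n+=step
        robot.move_j(q); m=robot.read_moment()[2]-m0; log.append(round(float(m),2))
        if abs(m)>lim: break
    print("turned",n,log); return n
E
python3 - <<'E'
from h import *
s=dict(np.load("pics/top0.npz"));t=dict(np.load("pics/side0.npz"))
d=np.vstack([ray(s,[(304.55,154.05)],.028),ray(t,[(262.05,236.9)],.028)]);print(d)
d=d.mean(0)
up(.4); robot.move_ptp([d[0],d[1],.2],ori(127)); print(robot.read_qpos())
jaws.command_gripper(.05)
robot.servo_line([d[0],d[1],.04],velocity=.15)
jaws.command_gripper(0); print(robot.read_width(),robot.read_grasp_force(),robot.read_moment())
turn(1,140)
print(robot.read_qpos(),robot.read_force(),robot.read_t())
E
```

```text
[[0.64397181 0.14273877 0.028     ]
 [0.64323021 0.14911472 0.028     ]]
[ 5.72437512e+00  2.81597950e+01  1.35681090e+01  7.53789087e+01
 -8.23643351e-03  5.88135301e+01]
0.01278693164548455 59.839603900909424 [-0.46301998  0.55332175  0.0746791 ]
turned 50 [0.01, -0.06, -0.02, -0.0, -0.01, -0.01, -0.04, -0.0, -0.01, -1.86]
[ 5.72078043 33.32109539 -0.95015959 55.82543632 -0.13599789  9.30464509] [-4.42839334 -5.02877675  4.39436402] 8.575
```

```bash
cat >> h.py <<'E'
CY=-15.5; C=np.array([.6255,-.2845])
EX=np.array([np.cos(np.radians(CY)),np.sin(np.radians(CY))]); EY=np.array([-EX[1],EX[0]])
def cab(x,y,z): return [*(C+x*EX+y*EY),z]
def handle(a,back=.019,r=.192): return cab(-.088-r*np.sin(a),0,.018+r*np.cos(a)-back)
E
python3 - <<'E'
from h import *
jaws.command_gripper(.05); up(.3)
p=handle(0); robot.move_ptp([p[0],p[1],.3],ori(90+CY)); print(robot.read_qpos())
robot.servo_line(p,velocity=.15); print(robot.read_force())
jaws.command_gripper(0); print(robot.read_width(),robot.read_grasp_force(),robot.read_ee_pos())
for a in np.linspace(.06,.78,13):
    robot.servo_line(handle(a),velocity=.08); print(round(a,2),np.round(robot.read_force(),1))
print(robot.read_t())
s=optics.snapshot("side");cv2.imwrite("pics/e.png",cv2.resize(s["pixels"][80:240,200:440],None,fx=3,fy=3)[:,:,::-1])
E
```

```text
[-3.33556138e+01  2.06060179e+01  1.59229998e+01  8.53363299e+01
  1.55205400e-02  7.20536681e+01]
[ 0.11369437  0.48966038 -0.37456089]
0.008365087358124973 58.575541377067566 [ 0.54136832 -0.26134917  0.19205725]
0.06 [0.3 1.5 6.6]
0.12 [-1.2  2.5  8.7]
0.18 [0.4 2.7 7.9]
0.24 [-0.6  3.6  6.9]
0.3 [0.6 5.1 5.8]
0.36 [2.  5.3 1. ]
0.42 [-0.   6.1  1.5]
0.48 [2.4 6.3 1.1]
0.54 [0.9 7.4 1.7]
0.6 [2.1 7.3 0.9]
0.66 [ 3.9  6.1 -2.7]
0.72 [ 4.1  5.4 -4. ]
0.78 [10.2  5.7 -2.6]
16.875
```

View pics/e.png

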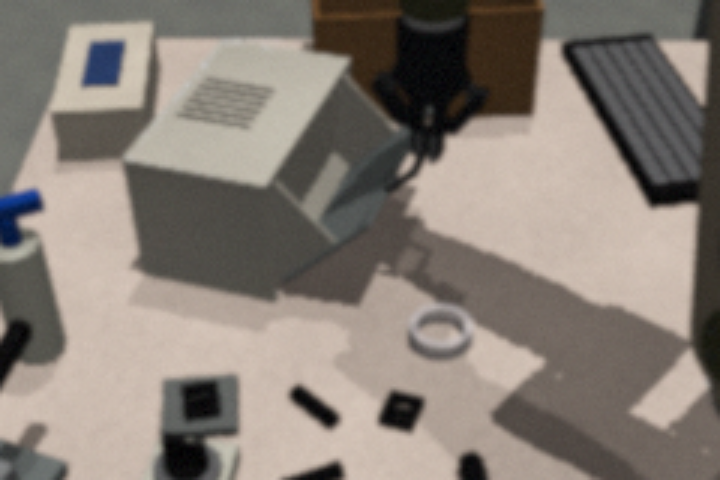

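The hopper is open with the gripper still on the handle, and the force is rising, so it is at its stop. I'll nudge it a little further, release it, and run the first pick and place.

```bash
cat >> h.py <<'E'
def bars():
    s=optics.snapshot("top"); ps=parts(s)
    return [p for p in ps if .05<p[5]<.075 and p[6]<.026], ps
def pick(b):
    x,y,yaw=b[2:5]; x+=0.0
    # wrist yaw variant closest to mid range (q6 = q1+180-yaw)
    c=[yaw,yaw+180]; q1=np.degrees(np.arctan2(y,x))-7
    yw=min(c,key=lambda v:abs((q1+180-v+180)%360-180-20))
    robot.move_ptp([x,y,.12],ori(yw)); jaws.command_gripper(.05)
    robot.servo_line([x,y,.004],velocity=.12,stop_force=15)
    jaws.command_gripper(0); up(.25)
    w=robot.read_width(); print("pick",b[2:5],"width",round(w,4),"t",robot.read_t()); return w>.009
def place(yo):
    p=cab(-.137,yo,.30)
    robot.move_ptp(p,ori(90+CY))
    if robot.read_width()<.009: print("lost"); return False
    p[2]=.125; robot.servo_line(p,velocity=.15,stop_force=15); w=robot.read_width()
    jaws.command_gripper(.04); p[2]=.30; robot.servo_line(p,velocity=.25)
    print("placed, width before",round(w,4),robot.read_t()); return w>.009
E
python3 - <<'E'
from h import *
print(robot.servo_line(handle(.81),velocity=.04,stop_force=12),np.round(robot.read_force(),1))
jaws.command_gripper(.05); up(.3)
p=robot.read_ee_pos(); robot.move_ptp([.46,-.2,.3],ori(90+CY))
b,ps=bars()
for q in ps: print(*q)
if pick(b[0]):
    place(-.06)
s=optics.snapshot("side");cv2.imwrite("pics/f.png",cv2.resize(s["pixels"][60:260,200:440],None,fx=3,fy=3)[:,:,::-1])
for q in bars()[1]: print(*q)
E
```

```text
True [0.6 1.1 5.5]
339.0 228.0 0.4384 0.0422 72.8 0.043 0.037
238.0 225.0 0.4418 0.3279 -7.8 0.043 0.038
270.0 227.0 0.4393 0.2367 -8.4 0.063 0.016
273.0 196.0 0.5253 0.2306 40.8 0.044 0.037
341.0 196.0 0.5285 0.0387 -44.4 0.063 0.015
306.0 197.0 0.5238 0.1365 25.1 0.062 0.016
240.0 196.0 0.5239 0.3239 -14.0 0.062 0.017
pick (0.4393, 0.2367, -8.4) width 0.0141 t 23.3917
placed, width before 0.0139 27.8917
340.0 228.0 0.4384 0.0422 73.2 0.044 0.038
238.0 225.0 0.4418 0.328 -8.3 0.043 0.038
273.0 196.0 0.5254 0.2305 40.5 0.044 0.038
341.0 196.0 0.5284 0.0391 -44.4 0.063 0.015
306.0 197.0 0.5238 0.1364 25.3 0.063 0.016
240.0 196.0 0.5238 0.324 -14.2 0.063 0.017
```

View pics/f.png

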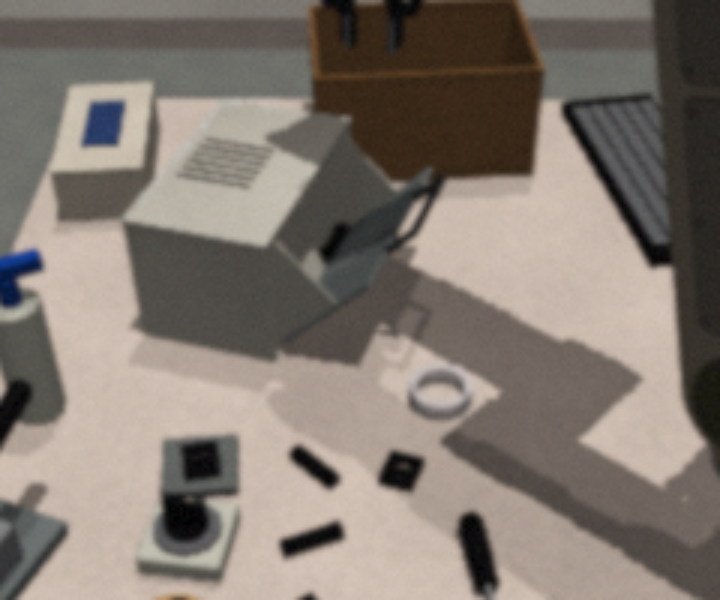

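The bar is visible in the bin at about (335,240) in the crop. I'll run the other three, looking again before each pick.

```bash
python3 - <<'E'
from h import *
for yo in(-.02,.03,.065):
    b,ps=bars(); print(len(b),len(ps))
    if not b or len(ps)!=len(b)+3: break
    if not pick(b[0]) or not place(yo): break
b,ps=bars()
for q in ps: print(*q)
s=optics.snapshot("side");t=optics.snapshot("top")
cv2.imwrite("pics/g.png",np.hstack([cv2.resize(s["pixels"][60:260,200:340],None,fx=3,fy=3),cv2.resize(t["pixels"][120:240,360:480],(380,600))[:,:380]])[:,:800,::-1])
E
```

```text
3 6
pick (0.5284, 0.0391, -44.4) width 0.0141 t 32.4167
placed, width before 0.0141 36.1417
2 5
pick (0.5237, 0.1365, 25.3) width 0.0145 t 40.7333
placed, width before 0.0141 44.7
1 4
pick (0.5238, 0.324, -14.2) width 0.0144 t 49.725
placed, width before 0.0142 54.1167
339.0 228.0 0.4386 0.0424 73.2 0.043 0.037
238.0 225.0 0.4418 0.3279 -7.8 0.043 0.038
273.0 196.0 0.5253 0.2305 40.5 0.043 0.037
```

View pics/g.png

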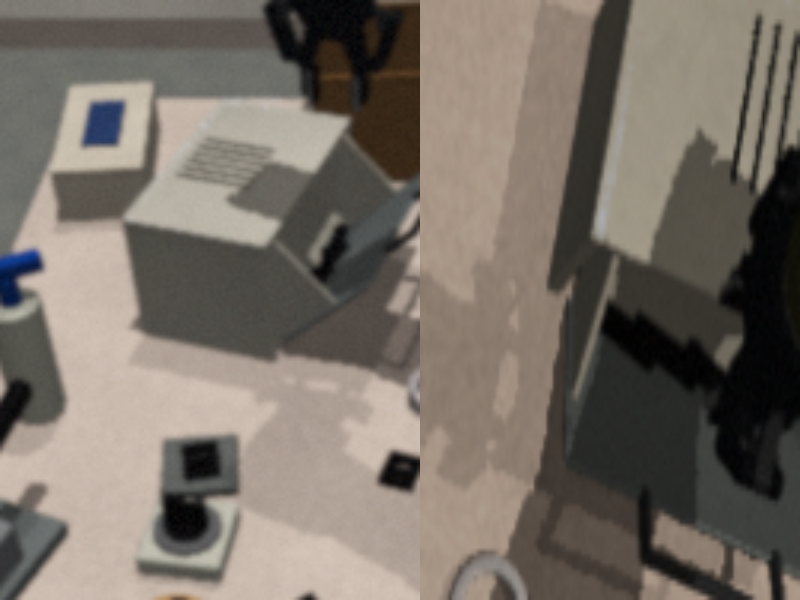

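The bars lie stacked along the bin floor, and only the three buckles remain on the table. Next I'll shut the hopper.

```bash
python3 - <<'E'
from h import *
jaws.command_gripper(.06)
p=handle(.78); robot.move_ptp([p[0],p[1],.28],ori(90+CY))
print(robot.servo_line(p,velocity=.12,stop_force=15))
jaws.command_gripper(0); print(robot.read_width())
for a in np.linspace(.72,0,13):
    robot.servo_line(handle(a),velocity=.08); print(round(a,2),np.round(robot.read_force(),1),end=" ")
f=robot.servo_line(handle(-.03),velocity=.03,stop_force=15); print(f,np.round(robot.read_force(),1),robot.read_ee_pos(),handle(0),robot.read_width())
jaws.command_gripper(.05); up(.32)
# dial: go over it
robot.move_ptp([.6,.0,.32],ori(45)); 
s=optics.snapshot("side");t=optics.snapshot("top"); print(robot.read_t(),len(parts(t)))
np.savez("pics/t2.npz",**t);np.savez("pics/s2.npz",**s)
cv2.imwrite("pics/i.png",np.hstack([cv2.resize(s["pixels"][80:190,220:330],(400,400)),cv2.resize(t["pixels"][100:210,400:510],(400,400))])[:,:,::-1])
cv2.imwrite("pics/j.png",np.hstack([cv2.resize(np.clip(s["pixels"][212:257,240:285]*2.2,0,255).astype(np.uint8),(400,400)),cv2.resize(np.clip(t["pixels"][134:174,285:325]*2.2,0,255).astype(np.uint8),(400,400))])[:,:,::-1])
E
```

```text
False
0.007933365745656168
0.72 [ 5.4 -2.4 -9. ] 0.66 [ 4.8 -4.1 -6.7] 0.6 [ 3.7 -4.7 -7.1] 0.54 [ 0.9 -5.  -2.3] 0.48 [-1.4 -6.4 -2.4] 0.42 [-2.8 -4.6  3. ] 0.36 [-4.8 -6.3  3.8] 0.3 [-2.6 -6.2  2.3] 0.24 [-3.6 -5.5  2.5] 0.18 [-3.4 -6.   6.5] 0.12 [-1.6 -5.6  4.4] 0.06 [-2.5 -6.3  6.5] 0.0 [-0.2 -7.3  2.3] True [-1.2 -0.7  5.5] [ 0.54264826 -0.26331159  0.19206065] [np.float64(0.5407005201176411), np.float64(-0.2609830229051134), np.float64(0.191)] 0.008058871979168316
63.325 3
```

View pics/i.png

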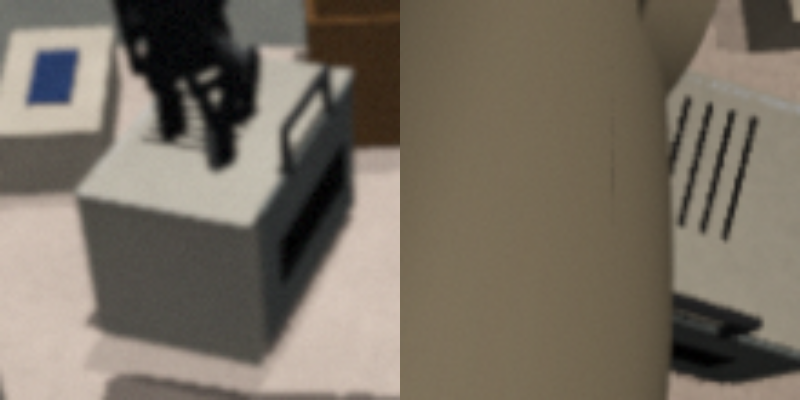

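View pics/j.png

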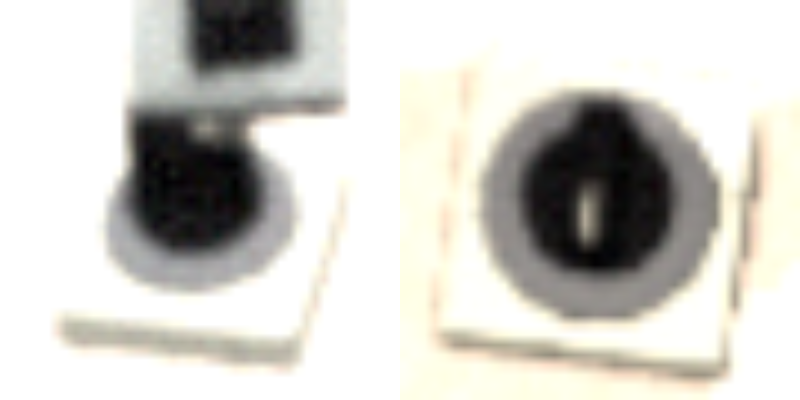

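The hopper is shut, with the handle upright. The dial bar is now nearly along image vertical (world yaw about -5°). Before turning the dial I'll compare the handle numerically with the initial shut image.

```bash
python3 - <<'E'
from h import *
a=np.load("pics/side0.npz")["pixels"];b=np.load("pics/s2.npz")["pixels"]
f=lambda i:cv2.cvtColor(i[95:160,294:318],cv2.COLOR_RGB2GRAY).astype(np.float32)
print(cv2.phaseCorrelate(f(a),f(b)),np.abs(f(a)-f(b)).mean())
E
```

```text
((0.06528328884330747, 0.027194319825461832), 1.022723180828271) 3.9762821
```

The handle is back within 0.1 px of the shut position. Now I'll turn the dial clockwise to its stop.

```bash
python3 - <<'E'
from h import *
d=[.6436,.1459]
q=list(robot.read_qpos()); robot.move_ptp([*d,.2],ori(175)); print(robot.read_qpos())
jaws.command_gripper(.05); robot.servo_line([*d,.04],velocity=.15,stop_force=15)
jaws.command_gripper(0); print(robot.read_width())
n=turn(-1,155); print(robot.read_qpos(),robot.read_width())
jaws.command_gripper(.05); up(.3); robot.move_ptp([.45,-.2,.35],ori(60))
robot.pause(.5)
t=optics.snapshot("top"); print(robot.read_t(),len(parts(t)))
im=cv2.resize(t["pixels"][60:260,200:460],(780,600)); z=cv2.resize(np.clip(t["pixels"][134:174,285:325]*2.2,0,255).astype(np.uint8),(240,240)); im[:240,:240]=z
cv2.imwrite("pics/k.png",im[:,:,::-1])
for p in parts(t): print(*p)
for p in parts(t,roi=(250,138,360,172),z=.03): print(*p)
E
```

```text
[ 5.76442594e+00  2.81592772e+01  1.35652321e+01  7.53842484e+01
 -5.46012427e-03  1.08362631e+01]
0.013393163818157352
turned 140 [0.67, 0.66, 0.67, 0.68, 0.66, 0.67, 0.72, 0.72, 0.7, 0.72, 0.7, 0.73, 0.75, 0.7, 0.65, 0.72, 0.72, 0.67, 0.7, 0.62, 0.69, 0.66, 0.66, 0.71, 0.7, 0.65, 0.67, 1.16]
[  5.7114939   33.35464344  -0.85859437  55.64956035  -0.21097282
 150.55773903] 0.012956388203842447
77.7917 3
339.0 228.0 0.4385 0.0424 72.7 0.043 0.038
238.0 225.0 0.4418 0.3279 -7.9 0.043 0.038
273.0 196.0 0.5253 0.2306 40.5 0.044 0.037
265.0 155.0 0.6402 0.2551 84.1 0.065 0.016
339.0 155.0 0.6425 0.0442 -76.9 0.049 0.043
304.0 153.0 0.646 0.1444 69.9 0.048 0.047
```

View pics/k.png

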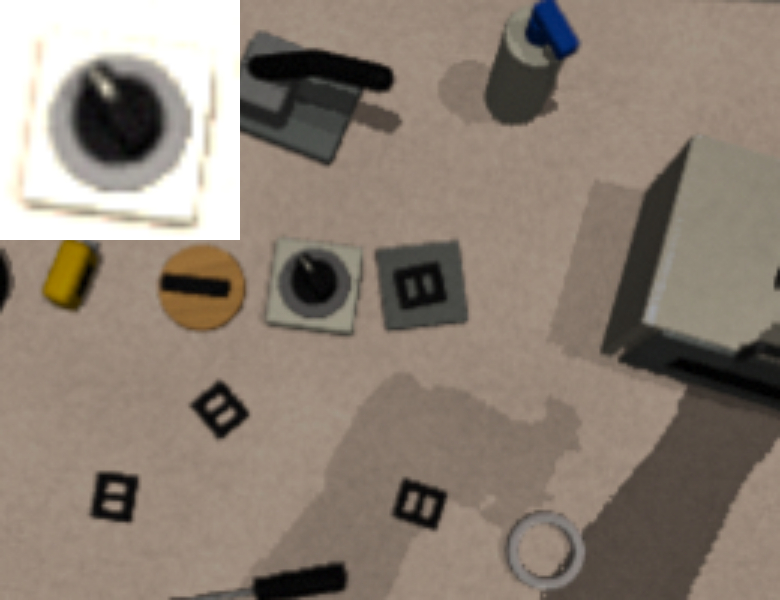

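The dial moment jumped at the end. I'll re-grip and press once more to confirm it is on the stop, then hand in.

```bash
python3 - <<'E'
from h import *
d=[.6436,.1459]
up(.35); robot.move_ptp([*d,.2],ori(36)); print(robot.read_qpos()[5])
jaws.command_gripper(.05); robot.servo_line([*d,.04],velocity=.15,stop_force=15)
jaws.command_gripper(0); turn(-1,8,step=2,lim=1.5); print(robot.read_qpos()[5])
jaws.command_gripper(.05); up(.3); robot.move_ptp([.45,-.2,.35],ori(60)); robot.pause(.5)
t=optics.snapshot("top"); s=optics.snapshot("side"); a=np.load("pics/side0.npz")["pixels"]
f=lambda i:cv2.cvtColor(i[100:160,294:318],cv2.COLOR_RGB2GRAY).astype(np.float32)
print(robot.read_t(),len(parts(t)),[p[2:5] for p in parts(t,roi=(250,138,360,172),z=.03)],cv2.phaseCorrelate(f(a),f(s["pixels"])))
workorder.finish_job()
E
```

```text
149.7849788909431
turned 4 [1.06, 1.98]
153.64739429341444
85.8583 3 [(0.6402, 0.2551, 84.0), (0.6426, 0.0443, -77.7), (0.646, 0.1449, 69.3)] ((-0.011243268945948515, 0.11605804818607623), 0.7698309401671092)
the job is handed in; nothing more can be done
```

The job is done and handed in at about 86 s on the robot's clock: the stand showed a brow bar, so the dial went to off, all four loose bars went into the hopper, the hopper was shut and the dial was turned clockwise to its stop, with the three buckles and both samples where they lay at the last check.

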